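# Load the ring-engraving machine

### The job

Plug the red work holder's steel tang fully home into the rectangular socket of the engraving machine's sliding carriage, so that its flange sits flat on the carriage (either way round will do). Then slide the carriage (the black knob is its handle) all the way to its stop, so that the holder stands under the engraving head, and let go. Leave the tape roll and the brass doming block where they are.

Things in the scene. Friction and masses are not known exactly. Their poses are not given: they have to be found in the camera images.
- holder: Loose red metal work holder, upright, any yaw, 170-340 g. Origin: centre of its underside; z up. Steel tang 22 (x) x 34 (y), 20 mm tall, its lowest 6 mm tapered to 17 x 29; red flange 44 x 52 mm from 20 to 28 mm up; red grip block 26 (x) x 36 (y) from 28 to 56; brass disc, 20 mm diameter, from 56 to 59. Grip the block across x.
- socket (a point): Centre of the socket's mouth in the carriage's flat top, 60 mm above the bench; moves with the carriage. Upright hole 25 (x) x 37 (y) mm, 24 deep, sharp-edged, marked by a black rim. y runs along the slide to the head, z up. The holder's y must lie along this y, either way round. Fully home, the flange lies on the carriage and the holder's origin is 20 mm below this point.
- push_knob (a point): Centre of the top of the upright black knob on the carriage: cylinder of 22 mm diameter, 45 mm tall, top 105 mm above the bench; grip it from above. It stands 120 mm from the socket, away from the head (-y of the socket). Axes as the socket's.
- carriage (a joint): Carriage position on its straight level slide, m: 0 at the loading end, growing along the socket's +y to a hard stop under the head at 0.140. Starts between 0 and 0.020, stays where left, no spring; sliding takes about 3 N. Aluminium carriage 80 (x) x 175 (y) x 30 mm, underside 30 mm above the bench.
- engraver: White and blue engraving machine, fixed. Origin at bench height; axes as the socket's. Base x +-85, y -230 to 200, 30 mm high. Socket at x 0, y -80 + carriage position (mm); knob at y -200 + it. White column y 110 to 190, x +-60, 214 high. Blue head overhangs the slide: x +-50, y 30 to 190, 135 to 210 mm above the bench, so the socket cannot be loaded under it.
- stylus (a point): Tip of the fixed brass engraving stylus under the blue head, 107 mm above the bench; with the carriage at its stop the socket is straight below. A fully seated holder (top 99 mm above the bench) passes 8 mm under it.
- tape_roll: Roll of brown tape lying flat, 72 mm outer diameter, 24 mm high, loose; origin: centre of the underside. Leave it alone.
- doming_block: Brass doming block, 50 mm cube with dished dimples, loose, 700 g; origin: centre of the underside. Leave it alone.
Not all that is in view belongs to the job. Of the things that look like the holder, the largest one is meant.

How it is judged:
By the outcome, as a careful person would: the job done as asked, in the order asked, and still so for the second after the job is handed in, with the robot touching nothing.
It also fails if it takes over 58 s, if anything falls off the work surface, if the arm or the gripper's body presses on something with over 40 N, if the wrist force passes 120 N, or if a joint passes its speed limit or range.

### The arm

A 7-joint arm with a two-finger parallel gripper is mounted at the origin on the work surface. World frame = base frame: x ahead of the robot, y to its left, z up, the work surface at z = 0. Lengths are in m, angles in degrees, forces in N, time in s.
With the tool pointing down it reaches from about 0.425 to 0.875 m from the base axis. Payload 4.7 kg.
Tool frame: the origin (TCP) lies at the very end of the fingers, on their centre line; the grasp point (between the pads) lies 19 mm behind it; z points along the fingers, y is the line along which they close (so a half turn about z gives the same grasp; the last joint's range is limited). The gripper opens to 87 mm and grips with 3 to 60 N. Pads are 19 mm wide; open, the fingers measure 117 mm over their backs; the gripper's body (75 mm by 190 mm) begins 51 mm behind the grasp point.
Start: joints at [-74.994, 18.392, -4.016, 83.108, 1.295, 78.541, -3.26], TCP at [0.159, 0.63, 0.223] pointing down, gripper open.
Joint ranges: [-163.93, 163.93], [-17.29, 119.83], [-79.2, 71.16], [3.27, 140.29], [-89.18, 269.18], [5.43, 117.66], [-154.24, 154.24]. Speed limits (degrees/s): [147.25, 147.25, 180, 180, 180, 180, 180].

### API

Orientations are given as [roll, pitch, yaw] about the fixed x, y, z axes, in that order (R = Rz(yaw) Ry(pitch) Rx(roll)).
In Python, from cell import get_obs, read_camera, sign_off, silhouettes gives the robot as it stands.
- The arm moves only by the tool play_rows, never from a script. Its argument "steps" is a list that holds one entry, the list of rows, each a list of 7 numbers: the shift along the tool's x, y, z in m, then the turn, a rotation vector about the tool's x, y, z in rad, then the finger opening in m, from 0 to 0.087. A call has 1 to 12 rows; each row shifts and turns the commanded pose from where the row before left it, along the tool's axes as they then stand; what a row does not reach is not made up. A row lasts 1/10 s, in which the tool goes at most 50 mm and 8.59 degrees, less where a joint would pass 70% of its speed; a pose out of reach is approached as far as the arm can. A call is refused whole if a number of a shift passes 0.05 or a number of a turn 0.15, either way. A call with a gripper value outside its range is refused whole. The fingers move at their own pace and stop on an object; "force" is the grip in N (left out, the last holds). Time passes only in rows, so rows that do not move let the fingers close. It gives the time, the measured TCP pose, the force, the opening and the grip force at its end, in the units of the state.
- get_obs(): the state, without advancing time (a new reading comes with each control period).
- read_camera(name): name is "scene" or "top" or "wrist"; returns a dict with "frame" (480x640x3 uint8, red, green, blue), "intrinsics" (3x3 intrinsics, pixels), "k1" (the pictures are not rectified: a ray, as slopes to the right and down, at radius r is drawn at 1 + k1 r^2 times it, then the intrinsics apply), "view" (4x4, takes a point from world to camera coordinates). Camera axes: x right, y up, looking along -z (the intrinsics and any distortion apply to the point x, -y, -z); pixel columns grow to the right and rows downward; lengths in m; the calibration is good to about 2 mm. A picture is of the moment at which its call begins. There is no depth.
- sign_off(): hands the job in; it is judged then, once.
Trained networks look in the newest picture that a camera, given by its name, has taken for a name from the list of things; names that differ only in an ending like _2 or _b are one class to them, and where a whole thing is asked for, a point or a joint stands for the part that bears it (a point fixed in the world has none). Each returns a list of dicts, best first, with "p" (0 to 1); they miss things now and then, are a little off and sometimes report something else, mostly with a low value. They report only what shows in the picture. A call takes as long as a camera call. They do not tell look-alikes from the thing itself.
- silhouettes(camera, name): "pixels" (480x640 bool, what is visible of it) and "extent" ([left, top, right, bottom] in pixels, round what is visible of it).
The state is a dict: "time_s": time; "qpos": joint angles; "joint_velocities": joint speeds; "effort": joint torques, N m; "tool_pos": TCP position; "tool_rot": TCP orientation; "force": force on the tool from outside, world axes, zero at the start; "wrist_torque": the same for the moment, N m; "grip_width": finger opening in m; "grasp_force": force on a finger pad.
Only numpy, scipy, OpenCV 4.12 (cv2) and the standard library are available. Lean on these libraries where they do the work, as an engineer would, in place of code of your own. Each camera call takes 0.05 s, during which the arm holds its last target. There are 200 camera calls.

## Working session

There is one attempt and no reset: what is moved stays moved. The work goes in short steps, Python scripts to look and compute and a tool call to move; the robot and the scene stay as the last step left them, time stands still between calls to the robot, and variables do not carry over. Pictures are saved under pics/ and viewed, at most 12 in all, crops included, and the job is handed in when it is done.

Besides the shell and the picture viewer there is one more tool, called after "Request:" as name(argument=value, ...) on one line, values as JSON. play_rows: Moves the arm, as the interface text tells. Its arguments: {"type":"object","properties":{"steps":{"type":"array","items":{"type":"array","items":{"type":"array","items":{"type":"number"}}}},"force":{"type":"number"}},"required":["steps"]}

```bash
mkdir -p pics; ls
cat > h.py <<'E'
import numpy as np, cv2
from cell import get_obs, read_camera, sign_off, silhouettes
from scipy.spatial.transform import Rotation as R
def ray(c,px):
    K=np.array(c["intrinsics"]);k=np.array([c["k1"],0,0,0.])
    n=cv2.undistortPoints(np.array(px,float).reshape(-1,1,2),K,k).reshape(-1,2)
    V=np.array(c["view"]);d=np.c_[n[:,0],-n[:,1],-np.ones(len(n))]@V[:3,:3]
    return -V[:3,:3].T@V[:3,3],d
def at_z(c,px,z):
    o,d=ray(c,px);return o+d*((z-o[2])/d[:,2])[:,None]
def proj(c,P):
    V=np.array(c["view"]);p=np.atleast_2d(P)@V[:3,:3].T+V[:3,3]
    p=p*[1,-1,-1]
    return cv2.projectPoints(p.reshape(-1,1,3),np.zeros(3),np.zeros(3),np.array(c["intrinsics"]),np.array([c["k1"],0,0,0.]))[0].reshape(-1,2)
def save(n,im): cv2.imwrite("pics/"+n,im[:,:,::-1])
E
python3 - <<'E'
from h import *
for n in("top","scene"):
    c=read_camera(n);save(n+"0.png",c["frame"])
    print(n,np.round(np.linalg.inv(c["view"])[:3],3).tolist())
    for o in("holder","socket","push_knob","engraver","tape_roll","doming_block"):
        for s in silhouettes(n,o):
            v,u=np.nonzero(s["pixels"]);print(o,round(s["p"],2),s["extent"],len(u),u.mean().round(),v.mean().round())
E
```

```text
pics
top [[0.02, 0.99, -0.142, 0.319], [-1.0, 0.022, 0.008, -0.042], [0.011, 0.142, 0.99, 1.289]]
holder 0.5 [325.6, 258.1, 337.4, 274.1] 173 332.0 265.0
holder 0.45 [369.8, 303.9, 382.1, 318.8] 207 375.0 310.0
socket 0.8 [223.2, 180.9, 303.4, 229.0] 2829 262.0 204.0
push_knob 0.89 [220.0, 178.5, 306.6, 233.9] 2992 262.0 204.0
engraver 0.92 [96.4, 138.3, 319.0, 249.5] 15939 206.0 196.0
tape_roll 0.75 [429.8, 229.8, 464.9, 261.8] 467 449.0 245.0
tape_roll 0.62 [221.5, 178.4, 305.8, 228.7] 2957 262.0 204.0
doming_block 0.69 [406.4, 181.7, 437.1, 210.0] 601 422.0 196.0
scene [[-0.837, -0.342, 0.427, 0.832], [0.547, -0.521, 0.655, 0.461], [-0.002, 0.782, 0.623, 0.578]]
holder 0.7 [343.7, 192.9, 366.3, 212.2] 265 355.0 202.0
holder 0.59 [333.1, 233.6, 357.1, 255.3] 333 342.0 244.0
holder 0.55 [306.2, 201.6, 334.6, 226.5] 664 321.0 214.0
socket 0.78 [280.8, 261.0, 373.6, 378.8] 5390 328.0 317.0
push_knob 0.81 [287.4, 258.4, 373.1, 380.2] 5399 328.0 317.0
engraver 0.6 [259.5, 257.1, 558.9, 478.7] 40981 404.0 387.0
doming_block 0.72 [203.6, 199.7, 230.9, 235.7] 936 218.0 216.0
```

View pics/top0.png

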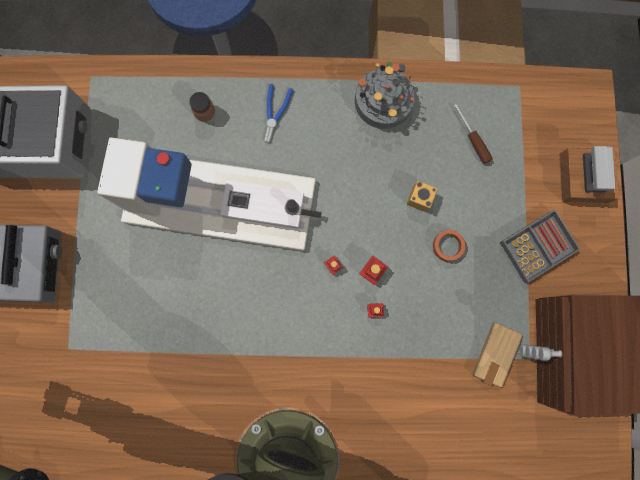

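View pics/scene0.png

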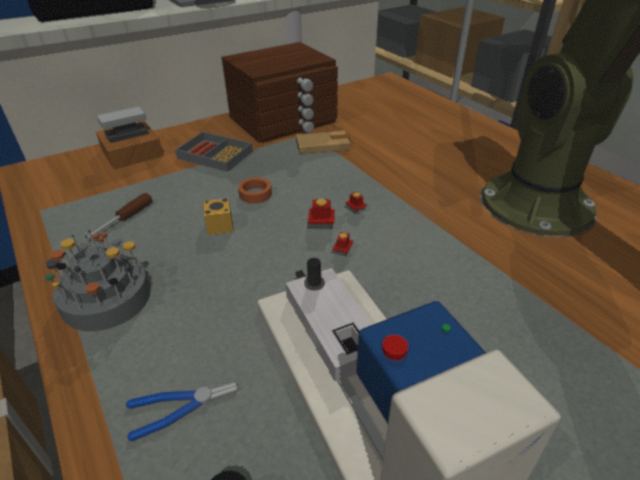

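Top view: the red candidates are at (334,265), (375,270) and (376,310). The largest is (375,270), which is (321,214) in the scene view. The knob is at about (292,207) and the socket at about (239,200). Next I'll take one close crop and the measurements.

Run:
```python
from h import *
c=read_camera("top");s=read_camera("scene")
def tri(a,b):
    o1,d1=ray(c,[a]);o2,d2=ray(s,[b]);A=np.c_[d1[0],-d2[0]];t=np.linalg.lstsq(A,o2-o1,rcond=None)[0]
    p,q=o1+t[0]*d1[0],o2+t[1]*d2[0];return ((p+q)/2).round(3),np.linalg.norm(p-q).round(4)
print("disc",at_z(c,[(375.5,269)],.059).round(3),at_z(s,[(321,202)],.059).round(3),tri((375.5,269),(321,202)))
print("knob",at_z(c,[(291.5,207)],.105).round(3),at_z(s,[(314,262)],.105).round(3))
print("sock",at_z(c,[(239,200)],.06).round(3),at_z(s,[(346,338)],.06).round(3))
for p in [(334,265),(376,310)]: print("other",at_z(c,[p],.04).round(3))
print("tape",at_z(c,[(450,246)],.024).round(3),"dome",at_z(c,[(423,195)],.05).round(3))
f=c["frame"];a=cv2.resize(f[240:330,310:410],None,fx=6,fy=6,interpolation=2);save("crop1.png",a)
# base corners
print("base corners",at_z(c,[(315,179),(306,249),(122,222)],.03).round(3).tolist())
hsv=cv2.cvtColor(f,cv2.COLOR_RGB2HSV);m=((hsv[...,0]<8)|(hsv[...,0]>172))&(hsv[...,1]>150)&(hsv[...,2]>60)
n,l,st,ce=cv2.connectedComponentsWithStats(m.astype(np.uint8))
for i in range(1,n):
    if st[i,4]>60: print(st[i],ce[i].round(1))
```

```text
disc [[ 0.427 -0.185  0.059]] [[ 0.426 -0.183  0.059]] (array([ 0.426, -0.185,  0.058]), np.float64(0.0021))
knob [[0.552 0.001 0.105]] [[0.557 0.003 0.105]]
sock [[0.574 0.12  0.06 ]] [[0.578 0.118 0.06 ]]
other [[ 0.435 -0.095  0.04 ]]
other [[ 0.338 -0.189  0.04 ]]
tape [[ 0.486 -0.36   0.024]] dome [[ 0.597 -0.293  0.05 ]]
base corners [[0.633, -0.048, 0.03], [0.471, -0.032, 0.03], [0.524, 0.391, 0.03]]
[157 153  12  11  97] [162.1 158.1]
[325 256  17  18 108] [332.3 264.5]
[360 256  28  29 316] [373. 270.]
[368 303  16  14 153] [374.6 309.9]
```

View pics/crop1.png

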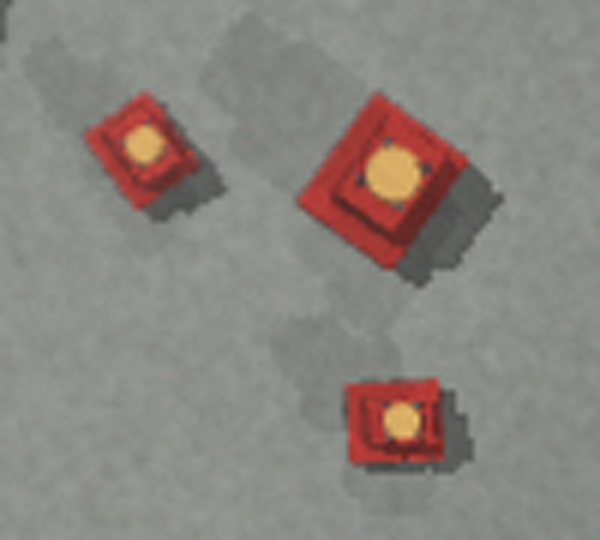

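The crop confirms the largest holder, with its disc at crop (393,175). That gives (0.427, -0.185), long axis at about 143°, and the closing line must run along 53°. Now the tool state and a rough plan.

```bash
cat >> h.py <<'E'
def plan(x,y,z,ang=None):
    "total tool-frame shift and turn to reach TCP xyz with closing line at ang (mod 180)"
    o=get_obs();M=R.from_euler("xyz",o["tool_rot"],degrees=True)
    p=np.array(o["tool_pos"]);d=M.inv().apply(np.array([x,y,z])-p)
    a=M.as_matrix()[:,1];cur=np.degrees(np.arctan2(a[1],a[0]))
    print("t",o["time_s"],"pos",p.round(4),"rot",np.round(o["tool_rot"],1),"close",cur.round(1),"q7",round(o["qpos"][6],1),"F",np.round(o["force"],1),"w",o["grip_width"])
    print(" tool shift",d.round(4))
    if ang is not None:
        t=(ang-cur+90)%180-90;print(" world turn",t.round(1),"deg -> tool z rad",(-np.radians(t)).round(3))
E
python3 - <<'E'
from h import *
plan(.427,-.185,.15,53);plan(.5,.3,.25)
print(get_obs()["qpos"])
E
```

```text
t 0.8 pos [0.1594 0.6301 0.2226] rot [180.    0.  165.8] close 75.8 q7 -3.3 F [-0.5  0.1 -0.9] w 0.08708611457116268
 tool shift [-0.4593 -0.7246  0.0726]
 world turn -22.8 deg -> tool z rad 0.398
t 0.8 pos [0.1594 0.6301 0.2226] rot [180.    0.  165.8] close 75.8 q7 -3.3 F [-0.5  0.1 -0.9] w 0.08708611457116268
 tool shift [-0.4111 -0.2366 -0.0274]
[-74.99537129  18.39067053  -4.016477    83.10934843   1.29406023
  78.54263696  -3.25820038]
```

Request:
play_rows(steps=[[[-0.033, -0.026, -0.006, 0, 0, 0, 0.087], [-0.033, -0.026, -0.006, 0, 0, 0, 0.087], [-0.033, -0.026, -0.006, 0, 0, 0, 0.087], [-0.033, -0.026, -0.006, 0, 0, 0, 0.087], [-0.033, -0.026, -0.006, 0, 0, 0, 0.087], [-0.033, -0.026, -0.006, 0, 0, 0, 0.087], [-0.033, -0.026, -0.006, 0, 0, 0, 0.087], [-0.033, -0.026, -0.006, 0, 0, 0, 0.087], [-0.033, -0.026, -0.006, 0, 0, 0, 0.087], [-0.033, -0.026, -0.006, 0, 0, 0, 0.087]]])

```text
time_s: 1.8
tool_pos: [0.4165, 0.2956, 0.2831]
tool_rot: [180.0, 0.0, 165.8]
force: [0.4, 0.3, 0.4]
grip_width: 0.087
grasp_force: 0.0
```

Request:
play_rows(steps=[[[-0.017, -0.039, 0.01, 0, 0, 0, 0.087], [-0.017, -0.039, 0.01, 0, 0, 0, 0.087], [-0.017, -0.039, 0.01, 0, 0, 0, 0.087], [-0.017, -0.039, 0.01, 0, 0, 0, 0.087], [-0.017, -0.039, 0.01, 0, 0, 0, 0.087], [-0.017, -0.039, 0.01, 0, 0, 0, 0.087], [-0.004, -0.039, 0.01, 0, 0, 0, 0.087], [-0.004, -0.039, 0.01, 0, 0, 0, 0.087], [-0.004, -0.039, 0.01, 0, 0, 0, 0.087], [-0.004, -0.039, 0.01, 0, 0, 0, 0.087], [-0.004, -0.039, 0.01, 0, 0, 0, 0.087], [-0.004, -0.039, 0.01, 0, 0, 0, 0.087]]])

```text
time_s: 3.0
tool_pos: [0.4227, -0.1889, 0.1625]
tool_rot: [179.9, 0.1, 165.8]
force: [1.0, -0.5, -0.1]
grip_width: 0.087
grasp_force: 0.0
```

Request:
play_rows(steps=[[[0, 0, 0, 0, 0, 0.1, 0.087], [0, 0, 0, 0, 0, 0.1, 0.087], [0, 0, 0, 0, 0, 0.1, 0.087], [0, 0, 0, 0, 0, 0.1, 0.087], [0, 0, 0, 0, 0, 0, 0.087], [0, 0, 0, 0, 0, 0, 0.087]]])

```text
time_s: 3.6
tool_pos: [0.423, -0.1875, 0.1627]
tool_rot: [180.0, 0.0, 143.0]
force: [0.2, 0.3, -0.8]
grip_width: 0.0871
grasp_force: 0.0
```

Run:
```python
from h import *
plan(.427,-.185,.031,53)
c=read_camera("wrist");save("w1.png",c["frame"]);print(np.round(np.linalg.inv(c["view"])[:3,3],3),proj(c,[.427,-.185,.059]))
```

```text
t 3.6 pos [ 0.423  -0.1875  0.1627] rot [180.   0. 143.] close 53.0 q7 70.7 F [ 0.2  0.3 -0.8] w 0.08712840916995175
 tool shift [-0.0017  0.0043  0.1317]
 world turn -0.0 deg -> tool z rad 0.0
[ 0.363 -0.144  0.325] [[334.4604808  241.31155217]]
```

View pics/w1.png

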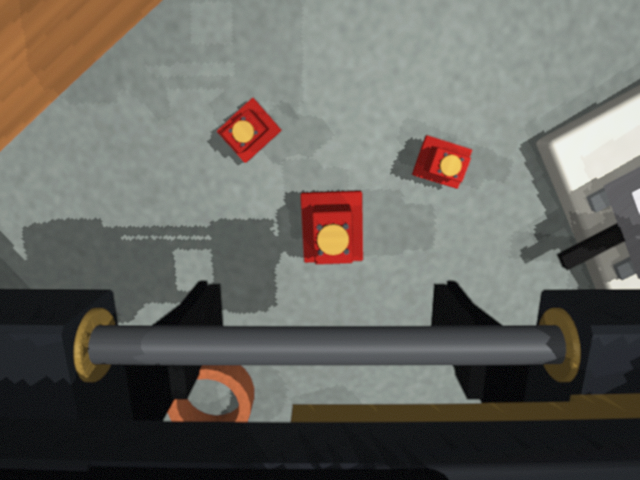

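The wrist view shows the disc at (333,239) against a prediction of (334,241). The flange is nearly square to the picture and the fingers are clear of the small holders. A quick angle measurement, then I descend.

Run:
```python
from h import *
c=read_camera("wrist");f=c["frame"];hsv=cv2.cvtColor(f,cv2.COLOR_RGB2HSV)
print("disc",at_z(c,[(333,239.5)],.059).round(4))
m=(((hsv[...,0]<8)|(hsv[...,0]>172))&(hsv[...,1]>140)).astype(np.uint8);m[:, :285]=0;m[:,380:]=0;m[:185]=0;m[275:]=0
v,u=np.nonzero(m);P=at_z(c,np.c_[u,v],.028)[:,:2]
r=cv2.minAreaRect((P*1000).astype(np.float32));print(r)
plan(*at_z(c,[(333,239.5)],.059)[0][:2],.031,53)
```

```text
disc [[ 0.4254 -0.185   0.059 ]]
((425.32269287109375, -185.27285766601562), (42.950645446777344, 53.12898635864258), 55.08633041381836)
t 3.7 pos [ 0.423  -0.1874  0.1626] rot [180.   0. 143.] close 53.0 q7 70.7 F [-0.1 -0.3 -0.6] w 0.08736697422185244
 tool shift [-0.0004  0.0034  0.1316]
 world turn 0.0 deg -> tool z rad -0.0
```

Request:
play_rows(steps=[[[0, 0.0035, 0.02, 0, 0, -0.035, 0.075], [0, 0, 0.03, 0, 0, 0, 0.065], [0, 0, 0.03, 0, 0, 0, 0.065], [0, 0, 0.025, 0, 0, 0, 0.065], [0, 0, 0.016, 0, 0, 0, 0.065], [0, 0, 0.01, 0, 0, 0, 0.065], [0, 0, 0, 0, 0, 0, 0.065], [0, 0, 0, 0, 0, 0, 0.065]]])

```text
time_s: 4.5
tool_pos: [0.4256, -0.1849, 0.0321]
tool_rot: [180.0, 0.0, 144.9]
force: [-0.0, -1.7, 0.3]
grip_width: 0.0653
grasp_force: 0.0
```

Request:
play_rows(steps=[[[0, 0, 0, 0, 0, 0, 0.015], [0, 0, 0, 0, 0, 0, 0.015], [0, 0, 0, 0, 0, 0, 0.015], [0, 0, 0, 0, 0, 0, 0.015], [0, 0, 0, 0, 0, 0, 0.015], [0, 0, 0, 0, 0, 0, 0.015], [0, 0, 0, 0, 0, 0, 0.015], [0, 0, 0, 0, 0, 0, 0.015]]], force=35)

```text
time_s: 5.3
tool_pos: [0.4252, -0.1846, 0.0316]
tool_rot: [180.0, 0.0, 144.9]
force: [-0.6, 0.3, -0.1]
grip_width: 0.0256
grasp_force: 35.0
```

Request:
play_rows(steps=[[[0, 0, -0.02, 0, 0, 0, 0.015], [0, 0, -0.04, 0, 0, 0, 0.015], [0, 0, -0.04, 0, 0, 0, 0.015], [0, 0, -0.03, 0, 0, 0.137, 0.015], [0, 0, -0.008, 0, 0, 0.137, 0.015], [0, 0, 0, 0, 0, 0.137, 0.015], [0, 0, 0, 0, 0, 0.137, 0.015], [0, 0, 0, 0, 0, 0.137, 0.015], [0, 0, 0, 0, 0, 0.137, 0.015], [0, 0, 0, 0, 0, 0.137, 0.015], [0, 0, 0, 0, 0, 0.137, 0.015]]])

```text
time_s: 6.4
tool_pos: [0.4243, -0.1845, 0.1687]
tool_rot: [-179.9, -0.0, 81.8]
force: [-0.1, 0.8, -2.0]
grip_width: 0.0254
grasp_force: 35.0
```

Request:
play_rows(steps=[[[0.025, 0.015, 0, 0, 0, 0, 0.015], [0.035, 0.015, 0, 0, 0, 0, 0.015], [0.035, 0.015, 0, 0, 0, 0, 0.015], [0.035, 0.015, 0, 0, 0, 0, 0.015], [0.035, 0.015, 0, 0, 0, 0, 0.015], [0.025, 0.015, 0, 0, 0, 0, 0.015], [0.01, 0.015, 0, 0, 0, 0, 0.015], [0, 0, 0, 0, 0, 0, 0.015], [0, 0, 0, 0, 0, 0, 0.015]]])

```text
time_s: 7.3
tool_pos: [0.5557, -0.0015, 0.1685]
tool_rot: [-179.9, 0.1, 82.1]
force: [-0.2, -0.8, -3.4]
grip_width: 0.0258
grasp_force: 35.0
```

Run:
```python
from h import *
plan(.575,.12,.15,-8)
c=read_camera("wrist");save("w2.png",c["frame"]);print(np.round(np.linalg.inv(c["view"])[:3],3),proj(c,[.576,.119,.06]),proj(c,[.555,.002,.105]))
```

```text
t 7.3 pos [ 0.5557 -0.0015  0.1685] rot [-1.799e+02  1.000e-01  8.210e+01] close -7.9 q7 -5.7 F [-0.2 -0.8 -3.4] w 0.025796489857671516
 tool shift [0.123  0.0024 0.0183]
 world turn -0.1 deg -> tool z rad 0.002
[[ 0.991  0.131  0.039  0.565]
 [-0.137  0.954  0.268  0.071]
 [-0.002 -0.271  0.963  0.331]] [[334.37659435  34.23908641]] [[325.99694244 250.75975126]]
```

View pics/w2.png

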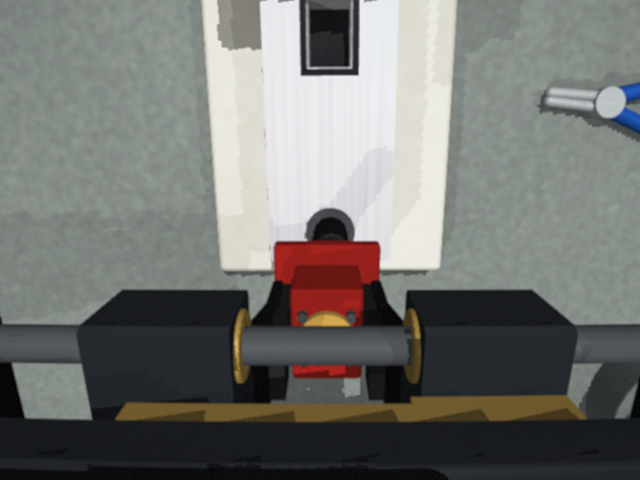

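The view shows the socket's near rim at about (329,75), the knob at about (330,225), and the holder held square. I'll move 50 mm forward so the whole socket is in view.

Request:
play_rows(steps=[[[0.025, 0, 0, 0, 0, 0, 0.015], [0.025, 0, 0, 0, 0, 0, 0.015], [0, 0, 0, 0, 0, 0, 0.015], [0, 0, 0, 0, 0, 0, 0.015]]])

```text
time_s: 7.75
tool_pos: [0.5627, 0.048, 0.1694]
tool_rot: [-180.0, 0.0, 82.1]
force: [0.1, -1.6, -3.2]
grip_width: 0.0259
grasp_force: 35.0
```

Run:
```python
from h import *
plan(.575,.12,.15,-8)
c=read_camera("wrist");f=c["frame"];print(proj(c,[.576,.119,.06]))
save("w3.png",f)
for s in silhouettes("wrist","holder"): print(s["p"],s["extent"])
```

```text
t 7.75 pos [0.5627 0.048  0.1694] rot [-180.     0.    82.1] close -7.9 q7 -10.5 F [ 0.1 -1.6 -3.2] w 0.025931281112740266
 tool shift [0.073  0.0023 0.0194]
 world turn -0.1 deg -> tool z rad 0.002
[[333.45066767 122.26759287]]
0.84 [274.7, 241.6, 381.0, 375.2]
```

View pics/w3.png

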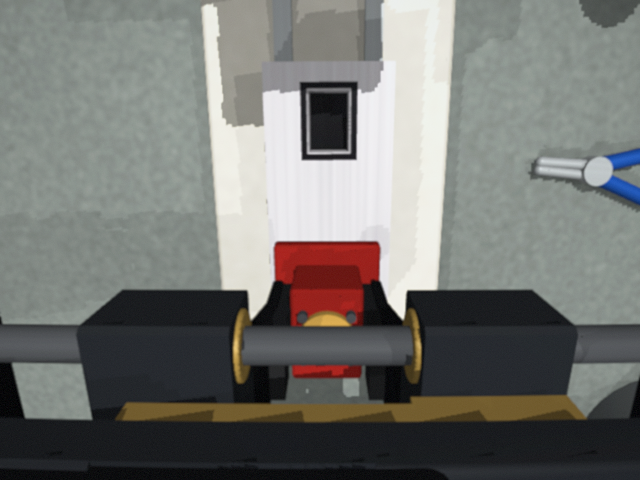

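```bash
cat > look.py <<'E'
from h import *
def look(box, fl=True):
    plan(.575,.12,.15)
    c=read_camera("wrist");f=c["frame"];g=f.max(2);x0,y0,x1,y1=box
    m=np.zeros(g.shape,np.uint8);m[y0:y1,x0:x1]=g[y0:y1,x0:x1]<70
    n,l,st,ce=cv2.connectedComponentsWithStats(m);i=1+st[1:,4].argmax();print(st[i])
    v,u=np.nonzero(l==i);h=cv2.convexHull(np.c_[u,v].astype(np.float32)).reshape(-1,2)
    P=at_z(c,h,.06)[:,:2]*1000;r=cv2.minAreaRect(P.astype(np.float32));print("socket",r)
    if fl:
        o=get_obs();z=o["tool_pos"][2]-.0036;hsv=cv2.cvtColor(f,cv2.COLOR_RGB2HSV)
        red=((hsv[...,0]<8)|(hsv[...,0]>172))&(hsv[...,1]>140)
        rows=[(u,np.nonzero(red[200:300,u])[0]) for u in range(285,371,5)]
        E=np.array([(u,200+w[0]) for u,w in rows if len(w)]);Q=at_z(c,E,z)[:,:2];k=np.polyfit(Q[:,0],Q[:,1],1)
        print("flange front edge angle",np.degrees(np.arctan(k[0])).round(2))
        mid=at_z(c,[((E[:,1]*0+1)@E[:,0]/len(E),E[:,1].mean())],z)[0]
        rr=red[242:262];cols=np.nonzero(rr.sum(0)>10)[0];print("flange cols",cols.min(),cols.max())
        mid=at_z(c,[((cols.min()+cols.max())/2,E[:,1].mean())],z)[0]
        a=np.radians(o["tool_rot"][2]);print("holder centre-TCP in tool x:",((mid[:2]-o["tool_pos"][:2])@[np.cos(a),np.sin(a)]-.026).round(4)," tool y:",((mid[:2]-o["tool_pos"][:2])@[np.sin(a),-np.cos(a)]).round(4))
    return c
E
python3 -c "
from look import *
c=look((285,70,372,172))
L=at_z(c,[(213,100),(221,262),(450,60),(441,255)],.03);print(L.round(3).tolist())
L=at_z(c,[(264,75),(270,225),(395,75),(391,225)],.06);print(L.round(3).tolist())"
```

```text
t 7.85 pos [0.563  0.0467 0.1696] rot [-180.    0.   82.] close -8.0 q7 -10.5 F [ 0.4 -0.6 -3.6] w 0.025860809019983694
 tool shift [0.0742 0.0017 0.0195]
[ 309   90   38   58 2103]
socket ((573.2140502929688, 120.16963195800781), (33.83609390258789, 22.94976043701172), 81.43671417236328)
flange front edge angle -7.98
flange cols 275 378
holder centre-TCP in tool x: -0.0004  tool y: -0.0009
[[0.498, 0.144, 0.03], [0.48, 0.029, 0.03], [0.659, 0.147, 0.03], [0.643, 0.012, 0.03]]
[[0.539, 0.151, 0.06], [0.526, 0.059, 0.06], [0.617, 0.14, 0.06], [0.605, 0.048, 0.06]]
```

```bash
sed -i 's/^    n,l,st,ce=.*$/    m=cv2.morphologyEx(m,cv2.MORPH_CLOSE,np.ones((11,11)))\n&/' look.py
python3 -c "
from look import *
c=look((290,76,368,170))
f=c['frame'].max(2);print(f[120,292:318],f[120,340:366]);print(f[72:100,330],f[145:170,330])"
```

```text
t 7.9 pos [0.5631 0.0467 0.1696] rot [-180.    0.   82.] close -8.0 q7 -10.5 F [ 0.3  0.7 -3.4] w 0.025768287095896323
 tool shift [0.0742 0.0015 0.0196]
[ 299   80   57   77 4188]
socket ((573.0039672851562, 120.3135986328125), (45.331695556640625, 33.877838134765625), 82.05506134033203)
flange front edge angle -8.0
flange cols 275 378
holder centre-TCP in tool x: -0.0006  tool y: -0.0008
[237 236 235 235 237 237 229 166  88  40  32  37  68 122 158 143 100  60
  39  35  30  38  35  36  34  35] [ 32  27  19  15  19  42  85 129 155 131  82  44  35  35  52 137 219 238
 238 238 239 240 240 239 238 237]
[145 145 146 147 148 146 135 106  60  27  20  24  29  58 100 119 115  98
  76  50  26  19  17  22  19  19  20  14] [ 27  35  81 125 157 183 175 110  44  30  31  42  92 170 227 233 231 230
 231 230 230 231 231 231 231]
```

```bash
python3 -c "
from h import *
plan(.5738,.1207,.0975,-7.9)"
```

```text
t 7.95 pos [0.5632 0.047  0.1697] rot [180.   0.  82.] close -8.0 q7 -10.5 F [-1.6 -0.5 -1.8] w 0.025413729110210916
 tool shift [0.0745 0.0001 0.0722]
 world turn 0.1 deg -> tool z rad -0.002
```

Request:
play_rows(steps=[[[0.025, 0, 0, 0, 0, 0, 0.015], [0.025, 0, 0, 0, 0, 0, 0.015], [0.0175, 0, 0, 0, 0, 0, 0.015], [0.007, 0, 0.02, 0, 0, 0, 0.015], [0, 0, 0.03, 0, 0, 0, 0.015], [0, 0, 0.0155, 0, 0, 0, 0.015], [0, 0, 0, 0, 0, 0, 0.015], [0, 0, 0, 0, 0, 0, 0.015], [0, 0, 0, 0, 0, 0, 0.015]]])

```text
time_s: 8.85
tool_pos: [0.575, 0.1221, 0.1057]
tool_rot: [179.9, -0.1, 82.0]
force: [-0.1, 0.4, -3.7]
grip_width: 0.026
grasp_force: 35.0
```

```bash
python3 -c "
from h import *
plan(.5738,.1207,.0716,-7.9)
c=read_camera('scene');print(proj(c,[.5738,.1207,.06]));save('s2.png',cv2.resize(c['frame'][180:420,220:480],None,fx=2.3,fy=2.3,interpolation=2))"
```

```text
t 8.85 pos [0.575  0.1221 0.1057] rot [ 1.799e+02 -1.000e-01  8.200e+01] close -8.0 q7 -15.5 F [-0.1  0.4 -3.7] w 0.02603099342970686
 tool shift [-0.0016 -0.0011  0.0341]
 world turn 0.1 deg -> tool z rad -0.001
[[349.18440821 337.95875158]]
```

View pics/s2.png

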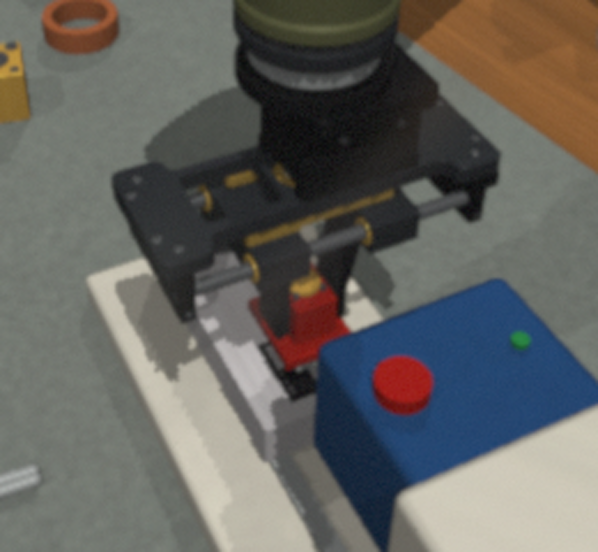

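Scene crop: the holder hangs just above the socket, whose rim shows at crop (285,370), and the gripper is clear of the blue head. I'll average the noisy pose readings and correct.

```bash
python3 -c "
from h import *
A=[]
for i in range(8):
    c=read_camera('wrist');o=get_obs();A.append(o['tool_pos'])
A=np.array(A);print(A.mean(0).round(4),A.std(0).round(4))
f=c['frame'];save('w4.png',f);d=R.from_euler('xyz',o['tool_rot'],degrees=True).inv().apply(np.array([.5738,.1207,.0716])-A.mean(0));print(d.round(4))
print(proj(c,[.5738,.1207,.06]))"
```

```text
[0.5742 0.1224 0.1048] [0.0003 0.     0.0005]
[-0.0017 -0.0002  0.0332]
[[328.31896484 271.3300613 ]]
```

View pics/w4.png

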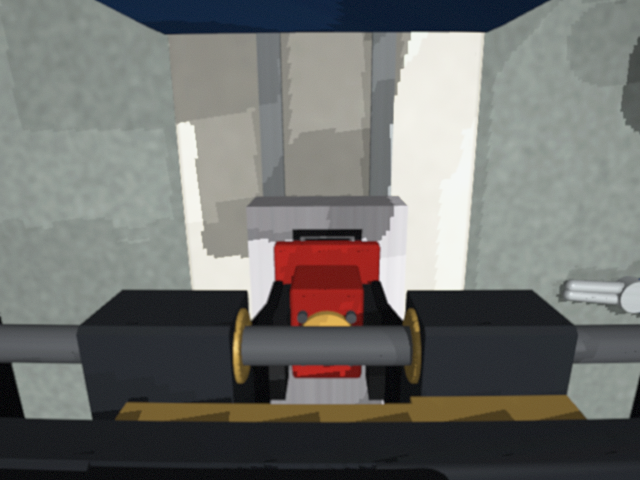

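Rim's far edge is at row ~230 (columns 293–362) and flange front edge at row ~242 (columns 275–380). I'll compute their relative offset directly.

```bash
python3 -c "
from look import *
c=read_camera('wrist');f=c['frame'];g=f.max(2);print(g[222:246,328],g[234,286:300],g[234,354:370])
g=g.astype(float)
def edge(a,t,rev=False):
    a=a[::-1] if rev else a
    i=np.nonzero(a<t)[0][0];s=i-(t-a[i])/(a[i-1]-a[i]);return len(a)-1-s if rev else s
top=np.mean([222+edge(g[222:240,u],100) for u in range(300,356,5)])
l=285+edge(g[233,285:305],100);r=350+edge(g[233,350:375],100,True);print(top,l,r)
a=np.radians(82);ex=np.array([np.cos(a),np.sin(a)]);ey=np.array([np.sin(a),-np.cos(a)])
p=at_z(c,[((l+r)/2,top)],.06)[0][:2];w=at_z(c,[(l,233),(r,233)],.06);print('rim width',np.linalg.norm(w[1]-w[0]))
s=p-ex*.0225;T=np.array([.5742,.1224])
print('socket',s.round(4),'TCP->socket tool x,y',((s-T)@ex).round(4),((s-T)@ey).round(4))
import look as L;L.look((0,0,50,50)) if 0 else None
q=at_z(c,[(327.3,241.7)],.1048-.0036)[0][:2];print('holder rel TCP',((q-T)@ex-.026).round(4),((q-T)@ey).round(4))
"
```

```text
[122 128 131 139 139 133 118  75  29  12  18  18  18  29  58  74  53  35
  68 104 116 125 140 161] [131 130 131 132 133 125  92  48  20  18  21  15  20  18] [ 20  18  17  16  18  14  21  52  92 120 127 127 129 128 128 131]
228.43173054116028 291.741935483871 362.2608695652174
rim width 0.035348462029651986
socket [0.573  0.1211] TCP->socket tool x,y -0.0015 -0.001
holder rel TCP -0.0001 -0.0009
```

Both estimates agree: -1.6 mm along tool x, 0 along y. Inserting in stages.

Request:
play_rows(steps=[[[-0.0016, 0, 0, 0, 0, 0, 0.015], [0, 0, 0, 0, 0, 0, 0.015], [0, 0, 0.006, 0, 0, 0, 0.015], [0, 0, 0.004, 0, 0, 0, 0.015], [0, 0, 0.003, 0, 0, 0, 0.015], [0, 0, 0.003, 0, 0, 0, 0.015], [0, 0, 0.002, 0, 0, 0, 0.015], [0, 0, 0, 0, 0, 0, 0.015]]])

```text
time_s: 10.15
tool_pos: [0.5733, 0.1207, 0.0857]
tool_rot: [-180.0, 0.0, 82.1]
force: [0.6, 0.8, -2.6]
grip_width: 0.0258
grasp_force: 35.0
```

Request:
play_rows(steps=[[[0, 0, 0.003, 0, 0, 0, 0.015], [0, 0, 0.003, 0, 0, 0, 0.015], [0, 0, 0.003, 0, 0, 0, 0.015], [0, 0, 0.002, 0, 0, 0, 0.015], [0, 0, 0.0015, 0, 0, 0, 0.015], [0, 0, 0, 0, 0, 0, 0.015], [0, 0, 0, 0, 0, 0, 0.015]]])

```text
time_s: 10.85
tool_pos: [0.5736, 0.1208, 0.0736]
tool_rot: [180.0, -0.0, 82.1]
force: [-0.3, 0.2, -3.6]
grip_width: 0.0257
grasp_force: 35.0
```

Request:
play_rows(steps=[[[0, 0, 0.001, 0, 0, 0, 0.015], [0, 0, 0.001, 0, 0, 0, 0.015], [0, 0, 0.0008, 0, 0, 0, 0.015], [0, 0, 0, 0, 0, 0, 0.015], [0, 0, 0, 0, 0, 0, 0.015]]])

```text
time_s: 11.35
tool_pos: [0.5737, 0.1208, 0.0716]
tool_rot: [180.0, -0.0, 82.1]
force: [-2.1, 0.1, 5.6]
grip_width: 0.0257
grasp_force: 35.0
```

Contact came at the expected height, so it's seated. Releasing, lifting and moving to the knob.

Request:
play_rows(steps=[[[0, 0, 0, 0, 0, 0, 0.05], [0, 0, 0, 0, 0, 0, 0.05], [0, 0, 0, 0, 0, 0, 0.05], [0, 0, 0, 0, 0, 0, 0.05], [0, 0, 0, 0, 0, 0, 0.05], [0, 0, -0.01, 0, 0, 0, 0.05], [0, 0, -0.03, 0, 0, 0, 0.05], [0, 0, -0.04, 0, 0, 0, 0.05], [-0.02, 0, 0, 0, 0, 0, 0.05], [-0.03, 0, 0, 0, 0, 0, 0.05], [-0.035, 0, 0, 0, 0, 0, 0.05], [-0.035, 0, 0, 0, 0, 0, 0.05]]])

```text
time_s: 12.55
tool_pos: [0.5567, 0.0004, 0.1512]
tool_rot: [180.0, -0.0, 82.1]
force: [0.9, -0.4, -0.7]
grip_width: 0.0501
grasp_force: 0.0
```

```bash
python3 -c "
from h import *
c=read_camera('wrist');read_camera('top');plan(.5563,.0022,.066,-8)
print(proj(c,[.573,.1208,.099]))
save('w5.png',c['frame'])"
```

```text
t 12.65 pos [ 0.5562 -0.0054  0.1515] rot [1.799e+02 1.000e-01 8.160e+01] close -8.4 q7 -5.4 F [ 0.3 -0.9  0.1] w 0.050311506996639783
 tool shift [ 0.0077 -0.0011  0.0855]
 world turn 0.4 deg -> tool z rad -0.007
[[327.38298464  12.4687071 ]]
```

View pics/w5.png

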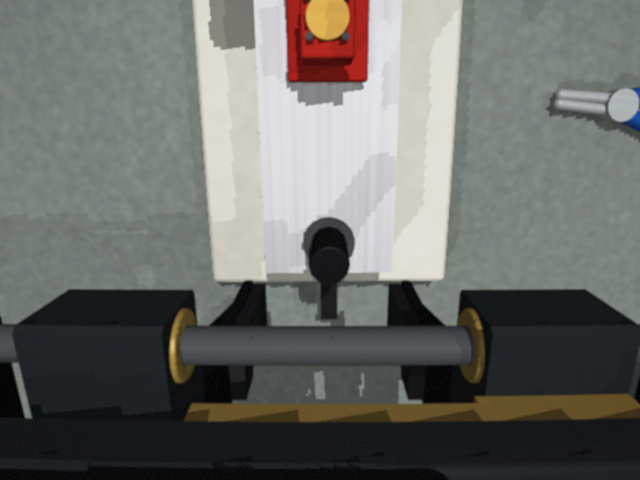

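The holder's disc shows at (327,17), about 4 px from the seated prediction, with the flange on the carriage. The knob top is at about (328,265), between the fingers. I'll settle, then descend.

Request:
play_rows(steps=[[[0, 0, 0, 0, 0, 0, 0.05], [0, 0, 0, 0, 0, 0, 0.05], [0, 0, 0.02, 0, 0, 0, 0.05], [0, 0, 0, 0, 0, 0, 0.05], [0, 0, 0, 0, 0, 0, 0.05]]])

```text
time_s: 13.15
tool_pos: [0.5568, 0.0029, 0.1306]
tool_rot: [-179.9, 0.0, 82.2]
force: [-0.4, 0.4, 1.3]
grip_width: 0.0502
grasp_force: 0.0
```

```bash
python3 -c "
from h import *
c=read_camera('wrist');plan(.5563,.0022,.066,-8)
g=c['frame'].max(2);m=np.zeros(g.shape,np.uint8);m[150:330,285:375]=g[150:330,285:375]<30
n,l,st,ce=cv2.connectedComponentsWithStats(m);print(st[1:],proj(c,[.5563,.0022,.105]))"
```

```text
t 13.2 pos [0.5572 0.0027 0.1311] rot [180.    0.   82.2] close -7.8 q7 -4.9 F [ 0.   0.2 -0.5] w 0.04981316666739757
 tool shift [-0.0006 -0.0009  0.0651]
 world turn -0.2 deg -> tool z rad 0.003
[[ 309  240   42   76 2256]
 [ 334  311    1    1    1]
 [ 323  313   14   12   58]
 [ 328  314    2    1    2]
 [ 336  314    1    1    1]
 [ 336  325    1    1    1]] [[327.40566087 283.16122306]]
```

Request:
play_rows(steps=[[[0, 0, 0.02, 0, 0, 0, 0.05], [0, 0, 0.02, 0, 0, 0, 0.05], [0, 0, 0.015, 0, 0, 0, 0.05], [0, 0, 0.008, 0, 0, 0, 0.05], [0, 0, 0, 0, 0, 0, 0.05], [0, 0, 0, 0, 0, 0, 0.012], [0, 0, 0, 0, 0, 0, 0.012], [0, 0, 0, 0, 0, 0, 0.012], [0, 0, 0, 0, 0, 0, 0.012], [0, 0, 0, 0, 0, 0, 0.012], [0, 0, 0, 0, 0, 0, 0.012]]], force=40)

```text
time_s: 14.3
tool_pos: [0.5581, 0.0018, 0.0683]
tool_rot: [179.9, -0.0, 82.1]
force: [3.4, -0.9, 0.3]
grip_width: 0.0212
grasp_force: 40.0
```

Request:
play_rows(steps=[[[0.004, 0, 0, 0, 0, 0, 0.012], [0.008, 0, 0, 0, 0, 0, 0.012], [0.012, 0, 0, 0, 0, 0, 0.012], [0.014, 0, 0, 0, 0, 0, 0.012], [0.014, 0, 0, 0, 0, 0, 0.012], [0.014, 0, 0, 0, 0, 0, 0.012], [0.014, 0, 0, 0, 0, 0, 0.012], [0.014, 0, 0, 0, 0, 0, 0.012], [0.012, 0, 0, 0, 0, 0, 0.012], [0.006, 0, 0, 0, 0, 0, 0.012], [0, 0, 0, 0, 0, 0, 0.012], [0, 0, 0, 0, 0, 0, 0.012]]])

```text
time_s: 15.5
tool_pos: [0.5731, 0.1152, 0.0682]
tool_rot: [179.9, -0.2, 82.2]
force: [4.9, 1.5, 3.2]
grip_width: 0.0208
grasp_force: 40.0
```

Request:
play_rows(steps=[[[0.003, 0, 0, 0, 0, 0, 0.012], [0.003, 0, 0, 0, 0, 0, 0.012], [0.002, 0, 0, 0, 0, 0, 0.012], [0, 0, 0, 0, 0, 0, 0.012], [0, 0, 0, 0, 0, 0, 0.012]]])

```text
time_s: 16.0
tool_pos: [0.5739, 0.1202, 0.0683]
tool_rot: [180.0, -0.0, 82.1]
force: [2.8, -1.4, 4.8]
grip_width: 0.0212
grasp_force: 40.0
```

Request:
play_rows(steps=[[[0.002, 0, 0, 0, 0, 0, 0.012], [0.002, 0, 0, 0, 0, 0, 0.012], [0.001, 0, 0, 0, 0, 0, 0.012], [0, 0, 0, 0, 0, 0, 0.012], [0, 0, 0, 0, 0, 0, 0.012]]])

```text
time_s: 16.5
tool_pos: [0.5744, 0.1249, 0.0682]
tool_rot: [180.0, 0.0, 82.0]
force: [3.0, -3.0, 5.5]
grip_width: 0.0211
grasp_force: 40.0
```

Request:
play_rows(steps=[[[0.002, 0, 0, 0, 0, 0, 0.012], [0.002, 0, 0, 0, 0, 0, 0.012], [0, 0, 0, 0, 0, 0, 0.012], [0, 0, 0, 0, 0, 0, 0.012]]])

```text
time_s: 16.9
tool_pos: [0.575, 0.1289, 0.0682]
tool_rot: [180.0, 0.0, 82.0]
force: [3.3, -2.3, 6.2]
grip_width: 0.021
grasp_force: 40.0
```

Request:
play_rows(steps=[[[0.002, 0, 0, 0, 0, 0, 0.012], [0.002, 0, 0, 0, 0, 0, 0.012], [0, 0, 0, 0, 0, 0, 0.012], [0, 0, 0, 0, 0, 0, 0.012]]])

```text
time_s: 17.3
tool_pos: [0.5751, 0.1296, 0.0682]
tool_rot: [-180.0, 0.2, 81.9]
force: [1.0, -8.1, 8.1]
grip_width: 0.0212
grasp_force: 40.0
```

Request:
play_rows(steps=[[[0.002, 0, 0, 0, 0, 0, 0.012], [0.001, 0, 0, 0, 0, 0, 0.012], [0, 0, 0, 0, 0, 0, 0.012], [0, 0, 0, 0, 0, 0, 0.012]]])

```text
time_s: 17.7
tool_pos: [0.5751, 0.1297, 0.0682]
tool_rot: [-179.9, 0.4, 81.9]
force: [-0.8, -12.6, 10.4]
grip_width: 0.0211
grasp_force: 40.0
```

The tool stalled at y 0.1297 with the force rising, so this is the stop. Letting go, then lifting straight up.

Request:
play_rows(steps=[[[0, 0, 0, 0, 0, 0, 0.05], [0, 0, 0, 0, 0, 0, 0.05], [0, 0, 0, 0, 0, 0, 0.05], [0, 0, 0, 0, 0, 0, 0.05], [-0.004, 0, 0, 0, 0, 0, 0.05], [0, 0, -0.02, 0, 0, 0, 0.05], [0, 0, -0.03, 0, 0, 0, 0.05], [0, 0, -0.03, 0, 0, 0, 0.05], [-0.04, 0, -0.03, 0, 0, 0, 0.05], [-0.04, 0, 0, 0, 0, 0, 0.05], [-0.04, 0, 0, 0, 0, 0, 0.05], [0, 0, 0, 0, 0, 0, 0.05]]])

```text
time_s: 18.9
tool_pos: [0.5578, 0.006, 0.1784]
tool_rot: [180.0, 0.1, 81.5]
force: [0.1, 0.3, 0.1]
grip_width: 0.0505
grasp_force: 0.0
```

```bash
python3 -c "
from h import *
for i in range(4): c=read_camera('wrist')
s=read_camera('scene')
print(np.round(get_obs()['force'],1),get_obs()['tool_pos'])
k=np.array([.5748,.1295,.105]);print('knob exp',proj(c,k))
h=k+.12*np.array([np.cos(np.radians(82)),np.sin(np.radians(82)),0]);h[2]=.099;print('disc exp',h,proj(c,h),proj(s,h))
a=cv2.resize(c['frame'],(533,400));b=s['frame'][180:480,210:410];b=cv2.resize(b,(267,400));save('fin.png',np.hstack([a,b]))"
```

```text
[-0.2 -0.2 -0. ] [0.55857121 0.01547165 0.17743922]
knob exp [[328.87593324  33.44906938]]
disc exp [0.59150077 0.24833217 0.099     ] [[ 329.69375421 -235.18722258]] [[402.37594308 396.82266747]]
```

View pics/fin.png

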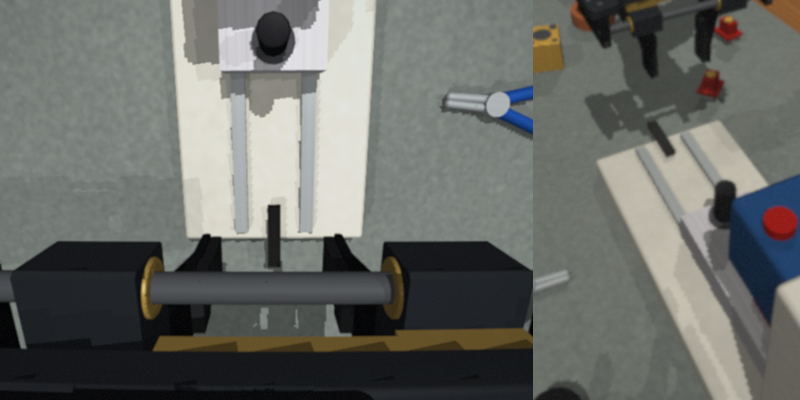

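The picture shows the gripper clear, with the knob top at about (328,36) in full-size pixels and the carriage under the head. I'll check the stop position against the base's end; knob to base end should be 170 mm.

```bash
python3 -c "
from h import *
c=read_camera('wrist');g=c['frame'].max(2).astype(int)
rows=[(u,np.nonzero(g[200:320,u]>190)[0].max()+200) for u in (240,260,390,410)];print(rows)
e=at_z(c,rows,.03);e=e[:,:2].mean(0)
m=np.zeros(g.shape,np.uint8);m[0:80,290:370]=g[0:80,290:370]<40
print(cv2.boundingRect(m),g[5:75,328])
x,y,w,h=cv2.boundingRect(m)
a=np.radians(82);ex=np.array([np.cos(a),np.sin(a)])
for name,px in (('top by upper edge -11mm',(328,y)),):
  print((at_z(c,[px],.105)[0][:2]-e)@ex-.011)
print('tool est',(np.array([.5750,.1296])-e)@ex)"
```

```text
[(240, np.int64(283)), (260, np.int64(282)), (390, np.int64(282)), (410, np.int64(280))]
(308, 20, 42, 51) [130 131 130 132 131 132 131 132 133 124  94  60  46  48  52  50  52  52
  51  51  48  50  47  49  49  47  47  46  46  45  41  44  48  43  43  43
  43  38  40  37  39  38  38  37  36  35  35  34  33  34  32  32  29  26
  21  13  14   7  12  13  15  11  12   6  23  39  49  48  49  48]
0.1591299472856422
tool est 0.16289644841126816
```

```bash
python3 -c "
from h import *
c=read_camera('wrist');print('now',get_obs()['tool_pos'],at_z(c,[(240,282),(410,282)],.03).round(4).tolist(),at_z(c,[(328,15.5)],.105).round(4), 'carr rear',at_z(c,[(328,84)],.06).round(4))
s=read_camera('scene');f=s['frame']
m=((f.min(2)>150)).astype(np.uint8);
b=np.array([598-533,162])*np.array([200/267,.75])+[210,180];r=np.array([718-533,122])*np.array([200/267,.75])+[210,180]
print('base corners scene',at_z(s,[b,r],.03).round(4).tolist())
k=np.array([725-533,187])*np.array([200/267,.75])+[210,180];print('knob top scene',at_z(s,[k],.105).round(4))
t=read_camera('top');save('top9.png',cv2.resize(t['frame'][130:270,90:340],None,fx=3.2,fy=3.2,interpolation=2))"
```

```text
now [0.55865157 0.0153321  0.17745273] [[0.4846, -0.0228, 0.03], [0.6157, -0.0405, 0.03]] [[0.5753 0.139  0.105 ]] carr rear [[0.5715 0.1098 0.06  ]]
base corners scene [[0.6365, -0.0374, 0.03], [0.477, -0.0164, 0.03]]
knob top scene [[0.5742 0.1296 0.105 ]]
```

View pics/top9.png

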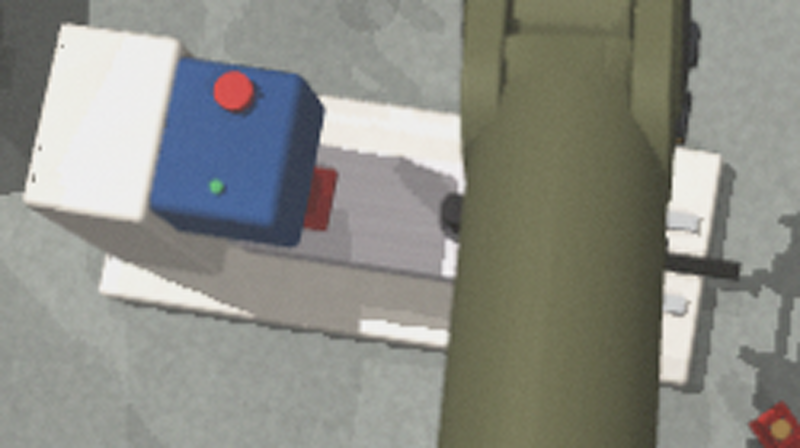

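```bash
python3 -c "
from h import *
t=read_camera('top');T=lambda x,y:(x/3.2+90,y/3.2+130)
a=np.radians(82);ex=np.array([np.cos(a),np.sin(a)]);k=np.array([.575,.1296])
f=lambda c,p,z:((at_z(c,p,z)[:,:2]-k)@ex).round(4)
print('flange near edge (exp .094)',f(t,[T(332,200)],.068))
print('head bottom front (exp .090)',f(t,[T(325,112),T(313,176),T(302,240)],.135))
print('column top edge front/back (exp .170,.250)',f(t,[T(180,40),T(142,218)],.214),f(t,[T(60,26),T(27,203)],.214))
print('base far end (exp .260; near -.170)',f(t,[T(101,292)],.03),f(t,[T(722,155),T(690,383)],.03))
w=read_camera('wrist');M=np.array(w['view']).copy();p=np.array(np.mean([get_obs()['tool_pos']],0))
d=np.array([.5742,.1224,.1048])-p;M[:3,3]-=M[:3,:3]@d;w['view']=M
print('w4 head front (exp .090)',f(w,[(325,33)],.135))"
```

```text
flange near edge (exp .094) [0.0915]
head bottom front (exp .090) [0.0913 0.0907 0.0895]
column top edge front/back (exp .170,.250) [0.1703 0.17  ] [0.2481 0.2436]
base far end (exp .260; near -.170) [0.2526] [-0.1695 -0.1734]
w4 head front (exp .090) [0.0904]
```

Head front at 0.090–0.091 m, column front at 0.170 and base end at about -0.171 from the knob all match the stop position, and the holder's flange edge fits too. Handing in.

```bash
python3 -c "
from h import *
print(get_obs()['time_s'],np.round(get_obs()['joint_velocities'],2));print(sign_off())"
```

```text
19.45 [ 0.13 -0.17  0.26  0.1   0.03  0.    0.01]
the job is handed in; nothing more can be done
None
```

The job is handed in at 19.5 s: the holder is seated in the socket and the carriage is at its stop under the head; the gripper has let go and is clear, and the tape roll and doming block were never touched.

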